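# Weigh a carton of screws by hand and file it in the full or part-used lane

## Task

Lift the closed carton of screws just clear of the bench and hold it still for a second to feel its weight. If it weighs more than 420 g it is full and belongs in the lane with two pegs, otherwise it is part-used and belongs in the lane with one peg: carry it there low (never more than 80 mm up), set it flat in the lane with its long side along the lane, slide it gently until it has pushed the sprung end plate in by at least half of its travel for a moment, without ramming it (less than 25 N), then let go and leave it there. Do not disturb the masking tape roll, the tape measure or the drill case.

Things in the scene. Friction and masses are not known exactly. Their poses are not given: they have to be found in the camera images.
- carton: Closed cardboard carton of screws, 60 (x) x 96 (y) x 48 (z) mm, lying flat, loose. Origin: centre of its underside; x across the short side (grip here), y along the long side, z up. Its weight is unknown (170 to 670 g), nothing outside shows it; within 30 g of the 420 g limit either lane is right. It drags a few newtons as it slides; pressed down, it sticks.
- two_peg_lane: Wooden lane for full (heavy) cartons, fixed, 240x100 mm, two upright pegs on its end block. Origin: centre of underside; x along it from open front (-120 mm) to end block (front at 102 mm, 45 mm high, pegs to 69 mm), y across, z up. Floor top at z 5 mm; side rails 70 mm apart inside, tops z 17 mm. Sprung end plate (z 7 to 41 mm): face at x 43 to 71 mm, unmeasured; find it by feel.
- one_peg_lane: Wooden lane for part-used (light) cartons, fixed, 240x100 mm, one upright peg on its end block. Origin: centre of underside; x along it from open front (-120 mm) to end block (front at 102 mm, 45 mm high, pegs to 69 mm), y across, z up. Floor top at z 5 mm; side rails 70 mm apart inside, tops z 17 mm. Sprung end plate (z 7 to 41 mm): face at x 43 to 71 mm, unmeasured; find it by feel.
- two_peg_lane_plate (a joint): Travel (m) of the two-peg lane's sprung aluminium end plate, 52 mm wide: 0 free, grows as it is pushed toward the end block, 0.004 bottomed. It starts to give at 4 N; 7 N pushes it in halfway (0.002), 10 N fully; beyond that it is rigid. When let go it springs back and pushes the carton back with it; that is all right.
- one_peg_lane_plate (a joint): Travel (m) of the one-peg lane's sprung aluminium end plate, 52 mm wide: 0 free, grows as it is pushed toward the end block, 0.004 bottomed. It starts to give at 4 N; 7 N pushes it in halfway (0.002), 10 N fully; beyond that it is rigid. When let go it springs back and pushes the carton back with it; that is all right.
- masking_tape: Roll of masking tape lying flat, 105 mm across, 24 mm high, bystander. Origin: centre of its underside.
- tape_measure: Tape measure standing on edge, 36 x 79 x 62 mm, bystander. Origin: centre of its underside.
- drill_index: Shut drill bit case lying flat, 66 x 100 x 36 mm, bystander. Origin: centre of its underside.
Things that resemble listed ones, but are neither listed nor needed, are in the scene too. What is shaped like the carton but blue is not meant.

How it is judged:
On the way, in this order (a step that is already met when the one before it is completed fails the run):
1. the carton is held still in the fingers, just clear of the bench (8 to 60 mm), touching no lane (height (world z) of carton between 0.008 and 0.06 m and linear speed of carton below 0.03 m/s and contact force between carton and the fingers above 1 N and contact force between carton and two_peg_lane below 0.05 N and contact force between carton and one_peg_lane below 0.05 N), for 0.5 s.
2. the carton lies flat in a lane and holds its end plate pushed in by at least half (2 mm, less 0.2 mm) (((x of carton in the frame of two_peg_lane between -0.015 and 0.035 m and y of carton in the frame of two_peg_lane between -0.009 and 0.009 m and z of carton in the frame of two_peg_lane between 0.002 and 0.008 m and angle between the y axis of carton and the x axis of two_peg_lane, either way round below 0.15 rad and angle between carton's own z axis and vertical below 0.05 rad and value of joint two_peg_lane_plate above 0.0018 m) or (x of carton in the frame of one_peg_lane between -0.015 and 0.035 m and y of carton in the frame of one_peg_lane between -0.009 and 0.009 m and z of carton in the frame of one_peg_lane between 0.002 and 0.008 m and angle between the y axis of carton and the x axis of one_peg_lane, either way round below 0.15 rad and angle between carton's own z axis and vertical below 0.05 rad and value of joint one_peg_lane_plate above 0.0018 m))), for 0.2 s.
At the end, for the whole second after the job is handed in: Carton released, at rest and flat in the right lane (two pegs above 390 g, one peg below 450 g: near 420 g either is right), long side along it within 0.15 rad, within 9 mm of its middle line, its centre from 15 mm before to 35 mm past the lane's middle (((x of carton in the frame of two_peg_lane between -0.015 and 0.035 m and y of carton in the frame of two_peg_lane between -0.009 and 0.009 m and z of carton in the frame of two_peg_lane between 0.002 and 0.008 m and angle between the y axis of carton and the x axis of two_peg_lane, either way round below 0.15 rad and angle between carton's own z axis and vertical below 0.05 rad and contact force between carton and two_peg_lane above 3.8259 N) or (x of carton in the frame of one_peg_lane between -0.015 and 0.035 m and y of carton in the frame of one_peg_lane between -0.009 and 0.009 m and z of carton in the frame of one_peg_lane between 0.002 and 0.008 m and angle between the y axis of carton and the x axis of one_peg_lane, either way round below 0.15 rad and angle between carton's own z axis and vertical below 0.05 rad and contact force between carton and one_peg_lane below 4.4145 N)) and linear speed of carton below 0.02 m/s and contact force between carton and the fingers below 0.05 N); the robot touches nothing.
It fails at once if the carton is raised more than 80 mm (height (world z) of carton above 0.085 m).
It fails at once if the carton is rammed into an end plate with more than 25 N (contact force between carton and two_peg_lane_plate above 25 N or contact force between carton and one_peg_lane_plate above 25 N).
It fails at once if the masking tape roll is disturbed (moved more than 20 mm) (distance of masking_tape from where it was at the start of the episode above 0.02 m).
It fails at once if the tape measure is disturbed (moved more than 20 mm) (distance of tape_measure from where it was at the start of the episode above 0.02 m).
It fails at once if the drill case is disturbed (moved more than 20 mm) (distance of drill_index from where it was at the start of the episode above 0.02 m).
It also fails if it takes over 51 s, if anything falls off the work surface, if the arm or the gripper's body presses on something with over 40 N, if the wrist force passes 120 N, or if a joint passes its speed limit or range.

## Robot

A 7-joint arm with a two-finger parallel gripper is mounted at the origin on a cart in front of the work surface, level with it; the furniture and walls round the work are solid. World frame = base frame: x ahead of the robot, y to its left, z up, the work surface at z = 0. Lengths are in m, angles in rad, forces in N, time in s.
With the tool pointing down it reaches from about 0.4 to 0.9 m from the base axis. Payload 5.5 kg.
Tool frame: the origin (TCP) lies between the finger pads; the fingertips stand 22 mm ahead of it and the grasp point (between the pads) lies 3 mm ahead of it; z points along the fingers, y is the line along which they close (so a half turn about z gives the same grasp; the last joint's range is limited). The gripper opens to 92 mm and grips with 3 to 60 N. Pads are 19 mm wide; open, the fingers measure 130 mm over their backs; the gripper's body (75 mm by 190 mm) begins 47 mm behind the grasp point.
Start: joints at [-0.849, 0.501, -0.427, 1.55, 0.221, 1.138, -0.21], TCP at [0.288, 0.583, 0.249] pointing down, gripper open.
Joint ranges: [-2.88, 2.88], [-0.31, 2.03], [-1.54, 1.56], [0.2, 2.42], [-1.41, 4.55], [0.19, 2.02], [-2.57, 2.57]. Speed limits (rad/s): [2.57, 2.57, 3.14, 3.14, 3.14, 3.14, 3.14].

## Interface

Orientations are given as a 3x3 rotation matrix whose columns are the frame's x, y, z axes.
In Python, from rig import monitor, vision, r gives the robot as it stands.
- The arm moves only by the tool play_rows, never from a script. Its argument "moves" is a list of rows, each an object with "linear": the shift along the tool's x, y, z in m, a list of three; "angular": the turn, a rotation vector about the tool's x, y, z in degrees, a list of three; "grip": the closure, from 0 (fully open) to 1 (shut). In form: [{"linear": [tx, ty, tz], "angular": [ax, ay, az], "grip": grip}, ...]. A call has 1 to 5 rows; each row is the pose to reach, as a shift and turn from the pose commanded when the call began, along the tool's axes at that moment; what a row does not reach only later rows make up. A row lasts 1/8 s, in which the tool goes at most 62.5 mm and 10.7 degrees, less where a joint would pass 70% of its speed; a pose out of reach is approached as far as the arm can. A call with a gripper value outside its range is refused whole. The fingers move at their own pace and stop on an object; "grip_force" is the grip in N (left out, the last holds). Time passes only in rows, so rows that repeat a pose let the fingers close. It gives the time, the measured TCP pose, the force, the opening and the grip force at its end, in the units of the state.
- monitor.state(): the state, without advancing time (a new reading comes with each control period).
- vision.get_image(name): name is "scene" or "side" or "wrist"; returns (picture, depth): 480x640x3 uint8, red, green, blue; 480x640 float32, m along the optical axis (not along the pixel's ray), 0 where there is no reading.
- vision.calibration(name): a dict with "fx", "fy", "cx", "cy" (pixels), "k1" (the pictures are not rectified: a ray, as slopes to the right and down, at radius r is drawn at 1 + k1 r^2 times it, then the intrinsics apply), "rvec" (rotation vector, rad) and "tvec" (3), from world to camera coordinates, as OpenCV has them. Camera axes: x right, y down, z forward; pixel columns grow to the right and rows downward; lengths in m; the calibration is good to about 2 mm. A picture is of the moment at which its call begins: read the wrist's pose just before it. calibration takes no time and is no camera call; for the wrist camera it gives the pose at the moment of the call.
- r.sign_off(): hands the job in; it is judged then, once.
The state is a dict: "clock": time; "joint_pos": joint angles; "qd": joint speeds; "joint_efforts": joint torques, N m; "tcp_pos": TCP position; "tcp_rot": TCP orientation; "wrist_force": force on the tool from outside, world axes, zero at the start; "moment": the same for the moment, N m; "gripper_width": opening from 0.0 (shut) to 1.0 (fully open); "grip_force": force on a finger pad.
Only numpy, scipy, OpenCV 4.12 (cv2) and the standard library are available. Lean on these libraries where they do the work, as an engineer would, in place of code of your own. Each camera call takes 0.05 s, during which the arm holds its last target. There are 200 camera calls.

## Working session

There is one attempt and no reset: what is moved stays moved. The work goes in short steps, Python scripts to look and compute and a tool call to move; the robot and the scene stay as the last step left them, time stands still between calls to the robot, and variables do not carry over. Pictures are saved under pics/ and viewed, at most 10 in all, crops included, and the job is handed in when it is done.

Besides the shell and the picture viewer there is one more tool, called after "Request:" as name([rows], argument=value, ...), one row to a line, values as JSON. play_rows: Moves the arm, as the interface text tells. Its arguments: {"type":"object","properties":{"moves":{"type":"array","items":{"type":"object","properties":{"linear":{"type":"array","items":{"type":"number"}},"angular":{"type":"array","items":{"type":"number"}},"grip":{"type":"number"}}}},"grip_force":{"type":"number"}},"required":["moves"]}

```bash
mkdir -p pics; ls; cat > h.py <<'E'
import numpy as np, cv2
from rig import monitor, vision, r
def grab(n):
    c=vision.calibration(n); im,d=vision.get_image(n); return im,d,c
def pts(uv,c):
    K=np.array([[c['fx'],0,c['cx']],[0,c['fy'],c['cy']],[0,0,1.]])
    xy=(np.float64(uv).reshape(-1,2)-[c['cx'],c['cy']])/[c['fx'],c['fy']]
    s=xy.copy()
    for _ in range(20): s=xy/(1+c['k1']*(s**2).sum(1,keepdims=True))
    R=cv2.Rodrigues(np.float64(c['rvec']))[0]; t=np.float64(c['tvec']).ravel()
    return s,R,t
def onplane(uv,c,z):
    s,R,t=pts(uv,c); d=np.c_[s,np.ones(len(s))]@R; o=-R.T@t
    return o+d*((z-o[2])/d[:,2])[:,None]
def bydepth(uv,dep,c):
    s,R,t=pts(uv,c); return (np.c_[s,np.ones(len(s))]*np.ravel(dep)[:,None]-t)@R
E
python3 - <<'E'
from h import *
for n in ('scene','side'):
    im,d,c=grab(n); cv2.imwrite(f'pics/{n}0.png',im[...,::-1]); np.savez(f'{n}0.npz',im=im,d=d,**{k:np.array(v) for k,v in c.items()}); print(n,c)
print(monitor.state())
E
```

```text
pics
scene {'fx': 621.2612175603286, 'fy': 621.2612175603286, 'cx': 316.831690086284, 'cy': 223.7022087227197, 'k1': 0.029283596114766726, 'rvec': array([ 1.09218277, -2.07910109,  1.28106485]), 'tvec': array([0.30108795, 0.22830612, 1.31104095])}
side {'fx': 595.8626003002214, 'fy': 595.8626003002214, 'cx': 330.28730105119604, 'cy': 238.39583055499273, 'k1': -0.0638144658429047, 'rvec': array([ 1.89504681, -0.54117268,  0.34943047]), 'tvec': array([-0.42248086,  0.13170108,  1.35041893])}
{'clock': 0.1, 'joint_pos': array([-0.84878016,  0.50175571, -0.42677982,  1.55135148,  0.22082232,
        1.13831774, -0.21030578]), 'qd': array([ 0.00116041, -0.00268172, -0.00080171, -0.00095152, -0.00108725,
        0.00074412, -0.00014631]), 'joint_efforts': array([-1.07468711e-02, -5.67882335e+01, -5.83832189e+00, -2.79913956e+01,
       -6.89658383e-02,  2.40691204e-02,  2.36870807e-05]), 'tcp_pos': array([0.28766811, 0.58220648, 0.24777608]), 'tcp_rot': array([[-8.96590193e-01,  4.42860443e-01, -8.08895186e-04],
       [ 4.42861181e-01,  8.96588797e-01, -1.58224173e-03],
       [ 2.45340884e-05, -1.77685070e-03, -9.99998421e-01]]), 'wrist_force': array([ 0.37984582, -0.00607101, -0.66857446]), 'moment': array([-0.04673188, -0.02211765, -0.06082338]), 'grip_force': 0.0, 'gripper_width': 0.9962624434517783}
```

View pics/scene0.png

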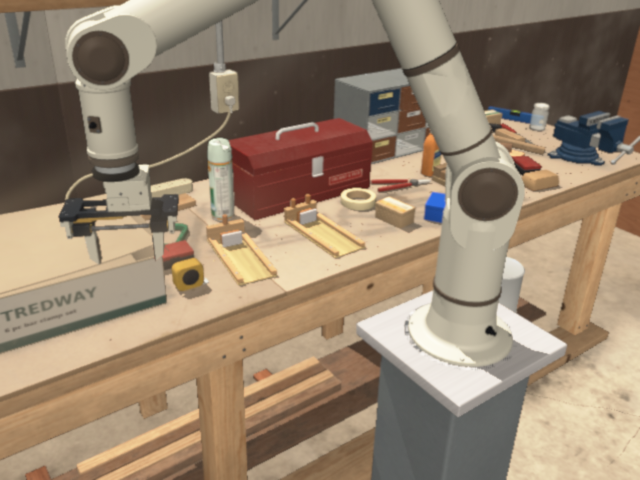

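View pics/side0.png

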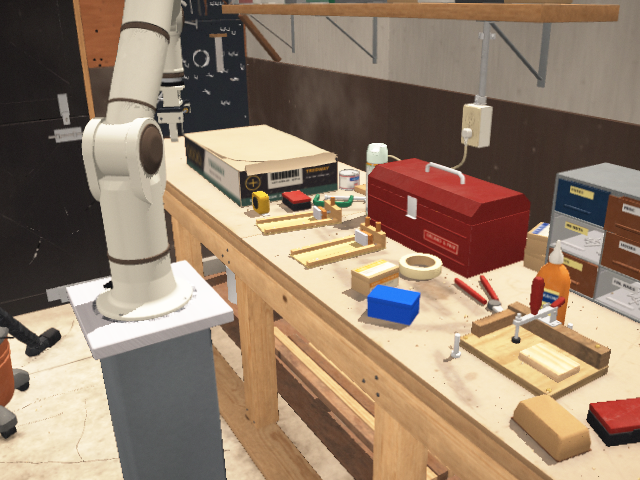

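Scene view: the cardboard carton is at (395,211), masking tape at (358,199), and the lanes at (240,250) and (325,230). The tape measure is at (188,275), with a dark red thing behind it at (177,252).
Carton candidates, side view: the cardboard carton with a label (375,277), the blue box (393,304, excluded by the description) and the tan block (551,427, no carton shape). I choose (375,277) and check it, along with the pegs, in one crop.

```bash
python3 - <<'E'
from h import *
D={}
for n in ('scene','side'):
    z=np.load(n+'0.npz'); D[n]=(z['im'],z['d'],{k:z[k] for k in('fx','fy','cx','cy','k1','rvec','tvec')})
a=D['scene'][0][180:290,160:460]; b=D['side'][0][180:330,235:455]
A=cv2.resize(a,(800,293),interpolation=cv2.INTER_CUBIC);B=cv2.resize(b,(440,300),interpolation=cv2.INTER_CUBIC)
o=np.zeros((600,800,3),np.uint8);o[:293]=A;o[300:,:440]=B
cv2.imwrite('pics/crop1.png',o[...,::-1])
# height map clusters 
for n in D:
    im,d,c=D[n]; v,u=np.mgrid[:480,:640]; m=d.ravel()>0
    P=np.full((480*640,3),np.nan); P[m]=bydepth(np.c_[u.ravel(),v.ravel()][m],d.ravel()[m],c); P=P.reshape(480,640,3); np.save(n+'P.npy',P)
    for uv in {'scene':[(395,211),(395,205),(325,240),(240,260),(310,218),(233,240),(358,199),(188,275)],'side':[(375,272),(393,297),(335,250),(290,225),(420,266),(261,203),(300,198)]}[n]: print(n,uv,P[uv[1],uv[0]].round(3))
E
```

```text
scene (395, 211) [ 0.442 -0.207  0.047]
scene (395, 205) [ 0.465 -0.227  0.05 ]
scene (325, 240) [0.474 0.007 0.005]
scene (240, 260) [0.505 0.246 0.006]
scene (310, 218) [ 0.585 -0.021  0.015]
scene (233, 240) [0.581 0.223 0.021]
scene (358, 199) [ 0.635 -0.234  0.   ]
scene (188, 275) [0.458 0.404 0.041]
side (375, 272) [ 0.456 -0.26   0.048]
side (393, 297) [ 0.42  -0.375  0.045]
side (335, 250) [ 0.504 -0.01   0.001]
side (290, 225) [0.477 0.193 0.014]
side (420, 266) [ 0.633 -0.206 -0.002]
side (261, 203) [0.462 0.355 0.038]
side (300, 198) [0.595 0.349 0.032]
```

View pics/crop1.png

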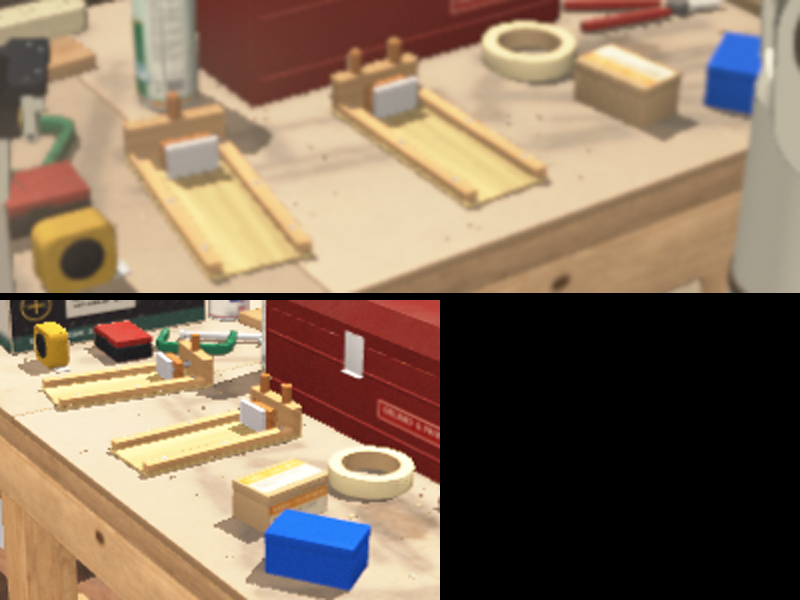

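The crop confirms it: a cardboard carton with a white label, the blue one beside it. The right-hand lane in the scene view has two pegs, and the left-hand one has one peg.

```bash
python3 - <<'E'
from h import *
for n in ('scene','side'):
    P=np.load(n+'P.npy').reshape(-1,3); P=P[~np.isnan(P[:,0])]; im=np.load(n+'0.npz')['im']
    m=(abs(P[:,2]-.048)<.006)&(abs(P[:,0]-.455)<.08)&(abs(P[:,1]+.23)<.085)
    print(n,'carton',m.sum(),cv2.minAreaRect(np.float32(P[m,:2])),P[m].mean(0))
    # end block tops z~.045, pegs
    for x0,x1,y0,y1 in ((.35,.72,-.13,.1),(.35,.72,.12,.32)):
        g=(P[:,0]>x0)&(P[:,0]<x1)&(P[:,1]>y0)&(P[:,1]<y1)
        for lo,hi in ((.009,.08),(.037,.052),(.056,.075)):
            m=g&(P[:,2]>lo)&(P[:,2]<hi); 
            if m.sum()>4: print(' ',lo,m.sum(),cv2.minAreaRect(np.float32(P[m,:2])))
E
```

```text
scene carton 408 ((0.46384990215301514, -0.2536182999610901), (0.13022181391716003, 0.1075013130903244), 9.097696304321289) [ 0.46557704 -0.23342244  0.04787794]
  0.009 2674 ((0.5473877191543579, 0.0008551329374313354), (0.23209498822689056, 0.3218020498752594), 83.98245239257812)
  0.037 550 ((0.6386447548866272, -0.008740156888961792), (0.23078355193138123, 0.1292063295841217), 84.15660858154297)
  0.056 471 ((0.657789409160614, -0.01245463639497757), (0.23045392334461212, 0.09255744516849518), 85.77224731445312)
  0.009 1500 ((0.5640349984169006, 0.2519773244857788), (0.15510909259319305, 0.3253648579120636), 85.33172607421875)
  0.037 273 ((0.6101921200752258, 0.22226084768772125), (0.09933646768331528, 0.07405751198530197), 81.35218811035156)
  0.056 29 ((0.6742715239524841, 0.19498004019260406), (0.011167783290147781, 0.11265195906162262), 59.32256317138672)
side carton 531 ((0.47176745533943176, -0.258497416973114), (0.1064460277557373, 0.10401435941457748), 3.8795268535614014) [ 0.46730135 -0.24296702  0.04616523]
  0.009 2254 ((0.5394080281257629, -0.014281302690505981), (0.22641083598136902, 0.29921358823776245), 89.02021789550781)
  0.037 399 ((0.6325662136077881, -0.01629389077425003), (0.22557216882705688, 0.11285567283630371), 89.02021789550781)
  0.056 370 ((0.6494307518005371, -0.01671455055475235), (0.2255224585533142, 0.07638006657361984), 89.54412841796875)
  0.009 836 ((0.5601199269294739, 0.2305455505847931), (0.14795751869678497, 0.3220692574977875), 88.69305419921875)
  0.037 95 ((0.6380996704101562, 0.18941056728363037), (0.09276801347732544, 0.15224260091781616), 34.47454071044922)
  0.056 15 ((0.6743466854095459, 0.1879170835018158), (0.01963525265455246, 0.10548098385334015), 64.54679870605469)
```

Request:
play_rows([
  {"linear": [-0.046,-0.042,-0.012],"angular": [0,0,-3],"grip": 0},
  {"linear": [-0.092,-0.084,-0.025],"angular": [0,0,-7],"grip": 0},
  {"linear": [-0.138,-0.126,-0.037],"angular": [0,0,-10],"grip": 0},
  {"linear": [-0.184,-0.168,-0.05],"angular": [0,0,-13],"grip": 0},
  {"linear": [-0.23,-0.21,-0.062],"angular": [0,0,-16],"grip": 0},
])

```text
clock: 0.72
tcp_pos: [0.3996, 0.2951, 0.3099]
tcp_rot: [[-0.984, 0.177, -0.0], [0.177, 0.984, -0.0], [0.0, -0.0, -1.0]]
wrist_force: [1.1, 0.3, 0.7]
gripper_width: 0.998
grip_force: 0.0
```

Request:
play_rows([
  {"linear": [-0.06,-0.01,-0.012],"angular": [0,0,-3],"grip": 0},
  {"linear": [-0.1,-0.04,-0.03],"angular": [0,0,-6],"grip": 0},
  {"linear": [-0.15,-0.07,-0.04],"angular": [0,0,-10],"grip": 0},
  {"linear": [-0.16,-0.08,-0.04],"angular": [0,0,-10],"grip": 0},
  {"linear": [-0.16,-0.08,-0.04],"angular": [0,0,-10],"grip": 0},
])

```text
clock: 1.35
tcp_pos: [0.5423, 0.189, 0.3489]
tcp_rot: [[-1.0, 0.008, -0.002], [0.008, 1.0, -0.0], [0.002, -0.0, -1.0]]
wrist_force: [-0.5, 1.5, 0.3]
gripper_width: 0.999
grip_force: 0.0
```

```bash
python3 - <<'E'
from h import *
s=monitor.state(); print(s['clock'],s['tcp_pos'],s['tcp_rot'],s['joint_pos'])
im,d,c=grab('wrist'); cv2.imwrite('pics/w1.png',im[...,::-1]); np.savez('w1.npz',im=im,d=d,**c)
R=cv2.Rodrigues(c['rvec'])[0]; print(-R.T@c['tvec'],R[2], onplane([(0,0),(639,0),(0,479),(639,479)],c,0).round(3))
E
```

```text
1.35 [0.54233456 0.18896399 0.34889883] [[-9.99968121e-01  7.80559398e-03 -1.68240541e-03]
 [ 7.80611897e-03  9.99969485e-01 -3.05703575e-04]
 [ 1.67996787e-03 -3.18826886e-04 -9.99998538e-01]] [-0.12637006  0.26895718 -0.31446679  1.62291241  0.08585116  1.26505128
  1.10672878]
[0.47052543 0.18892378 0.48491817] [ 0.27077461 -0.00189424 -0.96264091] [[ 0.291 -0.208  0.   ]
 [ 0.297  0.591  0.   ]
 [ 1.067 -0.414  0.   ]
 [ 1.076  0.786  0.   ]]
```

View pics/w1.png

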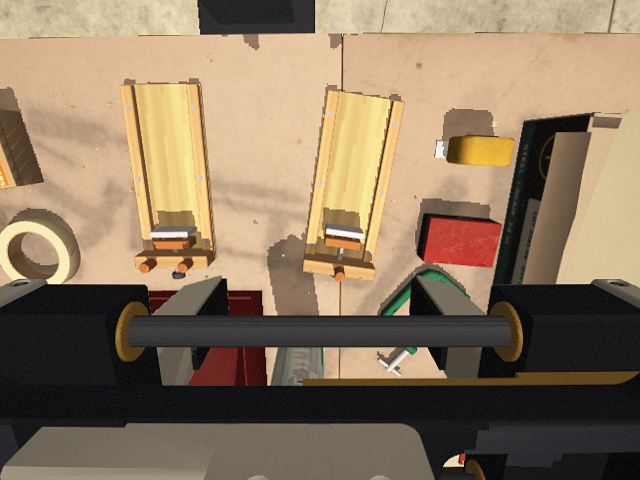

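The wrist view shows the two-peg lane at (165,180) with its front at the top, the one-peg lane at (355,180), the tape roll at (38,245), the tape measure at (480,150) and the carton's edge at (15,140). I'll shift right for the carton.

Request:
play_rows([
  {"linear": [0,-0.06,0],"angular": [0,0,0],"grip": 0},
  {"linear": [0,-0.12,0],"angular": [0,0,0],"grip": 0},
  {"linear": [0,-0.18,0],"angular": [0,0,0],"grip": 0},
  {"linear": [0,-0.24,0],"angular": [0,0,0],"grip": 0},
  {"linear": [0,-0.3,0],"angular": [0,0,0],"grip": 0},
])

```text
clock: 2.02
tcp_pos: [0.5404, -0.1087, 0.3497]
tcp_rot: [[-1.0, 0.001, -0.0], [0.001, 1.0, 0.001], [0.0, 0.001, -1.0]]
wrist_force: [0.7, 0.3, -0.4]
gripper_width: 0.999
grip_force: 0.0
```

Request:
play_rows([
  {"linear": [0,0,0],"angular": [0,0,0],"grip": 0},
  {"linear": [0,0,0],"angular": [0,0,0],"grip": 0},
])

```text
clock: 2.28
tcp_pos: [0.5407, -0.1074, 0.3495]
tcp_rot: [[-1.0, 0.002, -0.001], [0.002, 1.0, 0.002], [0.001, 0.002, -1.0]]
wrist_force: [-0.2, -0.3, -0.7]
gripper_width: 0.998
grip_force: 0.0
```

```bash
python3 - <<'E'
from h import *
s=monitor.state(); print(s['clock'],s['tcp_pos'],s['wrist_force'])
im,d,c=grab('wrist'); cv2.imwrite('pics/w2.png',im[...,::-1]); np.savez('w2.npz',im=im,d=d,**c)
E
```

```text
2.275 [ 0.5406712  -0.10739409  0.34948897] [-0.23380539 -0.28999715 -0.70029061]
```

View pics/w2.png

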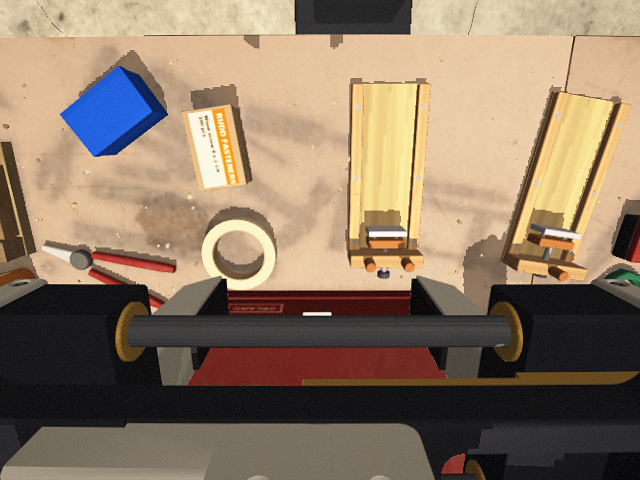

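The view shows the carton at (215,148), the blue box at (113,112), the tape roll at (240,248), the two-peg lane at (388,170) and the one-peg lane at (567,180). Next I measure them.

```bash
python3 - <<'E'
from h import *
def ld(n):
    z=np.load(n); return z['im'],z['d'],{k:z[k] for k in('fx','fy','cx','cy','k1','rvec','tvec')}
im,d,c=ld('w2.npz')
v,u=np.mgrid[80:210,150:270]; uv=np.c_[u.ravel(),v.ravel()]; P=bydepth(uv,d[v,u].ravel(),c)
m=(P[:,2]>.043)&(P[:,2]<.055)
r_=cv2.minAreaRect(np.float32(P[m,:2])); print('carton depth',r_,P[m].mean(0))
mk=np.zeros((480,640),np.uint8); mk[v.ravel()[m],u.ravel()[m]]=255
ct=max(cv2.findContours(mk,0,2)[0],key=cv2.contourArea); b=cv2.boxPoints(cv2.minAreaRect(ct)); 
Q=onplane(ct.reshape(-1,2),c,.048); print('carton ray',cv2.minAreaRect(np.float32(Q[:,:2])))
for n,xr in (('w1.npz',(110,225)),('w1.npz',(295,415)),('w2.npz',(340,440)),('w2.npz',(500,635))):
    im,d,c=ld(n); hsv=cv2.cvtColor(im,cv2.COLOR_RGB2HSV)
    print(n,hsv[150,(xr[0]+xr[1])//2])
    # lane pixels: depth height >.009 = rails; yellow floor by hue
    v,u=np.mgrid[75:280,xr[0]:xr[1]]; h=hsv[v,u]
    f=(h[...,0]>=21)&(h[...,0]<32)&(h[...,1]>70)&(h[...,2]>120)
    mk=np.zeros((480,640),np.uint8); mk[75:280,xr[0]:xr[1]]=f*255; mk=cv2.morphologyEx(mk,2,np.ones((3,3)))
    ct=max(cv2.findContours(mk,0,2)[0],key=cv2.contourArea)
    mk[:]=0; cv2.drawContours(mk,[ct],-1,255,-1)
    L=[];Rr=[]
    for y in range(95,225,2):
        x=np.flatnonzero(mk[y]); 
        if len(x)>20: L.append((x[0]-.5,y)); Rr.append((x[-1]+.5,y))
    for z in (.005,.017):
        for nm,e in (('L',L),('R',Rr)):
            q=onplane(e,c,z)[:,:2]; vx,vy,x0,y0=cv2.fitLine(np.float32(q),cv2.DIST_HUBER,0,.01,.01).ravel()
            a=np.arctan2(vy*np.sign(vx),vx*np.sign(vx)); print('  z',z,nm,'ang',a.round(4),'y at x=.5',(y0+(.5-x0)*np.tan(a)).round(4),'n',len(e))
    print('  front',onplane([ct.reshape(-1,2)[ct.reshape(-1,2)[:,1].argmin()]],c,.005).round(4),ct.reshape(-1,2).min(0),ct.reshape(-1,2).max(0))
E
```

```text
carton depth ((0.4708225131034851, -0.25699058175086975), (0.10924277454614639, 0.10102272033691406), 7.448516368865967) [ 0.47159446 -0.2365779   0.04905297]
carton ray ((0.47379717230796814, -0.23600120842456818), (0.09765022248029709, 0.06227446347475052), 7.583920478820801)
w1.npz [ 21 110 243]
  z 0.005 L ang -0.0378 y at x=.5 -0.0207 n 57
  z 0.005 R ang -0.0027 y at x=.5 0.0161 n 57
  z 0.017 L ang -0.0378 y at x=.5 -0.0155 n 57
  z 0.017 R ang -0.0027 y at x=.5 0.0204 n 57
  front [[ 0.3926 -0.0035  0.005 ]] [160  84] [199 226]
w1.npz [ 22 111 242]
  z 0.005 L ang -0.1978 y at x=.5 0.2295 n 55
  z 0.005 R ang -0.1562 y at x=.5 0.2693 n 55
  z 0.017 L ang -0.1978 y at x=.5 0.2284 n 55
  z 0.017 R ang -0.1562 y at x=.5 0.2671 n 55
  front [[0.4106 0.2525 0.005 ]] [340  97] [389 229]
w2.npz [ 23 105 244]
  z 0.005 L ang -0.0433 y at x=.5 -0.0437 n 58
  z 0.005 R ang -0.0017 y at x=.5 0.0195 n 58
  z 0.017 L ang -0.0433 y at x=.5 -0.0454 n 58
  z 0.017 R ang -0.0017 y at x=.5 0.0163 n 58
  front [[ 0.3932 -0.038   0.005 ]] [363  84] [416 227]
w2.npz [ 21 113 236]
  z 0.005 L ang -0.1902 y at x=.5 0.2289 n 56
  z 0.005 R ang -0.1463 y at x=.5 0.2699 n 56
  z 0.017 L ang -0.1902 y at x=.5 0.2203 n 56
  z 0.017 R ang -0.1463 y at x=.5 0.2603 n 56
  front [[0.4091 0.2526 0.005 ]] [546  98] [611 228]
```

```bash
python3 - <<'E'
from h import *
a=np.load('w2.npz')['im'][78:278,340:440]; b=np.load('w1.npz')['im'][78:278,300:420]
o=np.hstack([cv2.resize(x,None,fx=3,fy=3,interpolation=cv2.INTER_CUBIC) for x in(a,b)])
cv2.imwrite('pics/crop2.png',o[...,::-1]); print(o.shape)
E
```

```text
(600, 660, 3)
```

View pics/crop2.png

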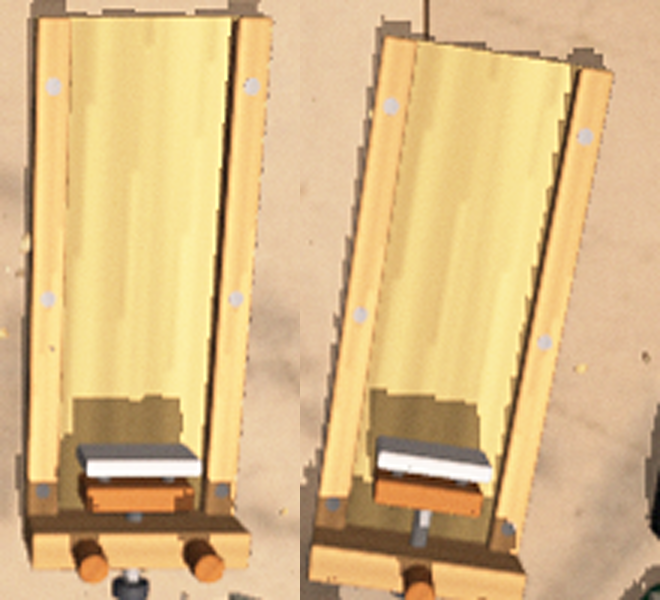

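The crop shows the screws on the rails clearly: two-peg lane (54,87), (48,299), (252,87), (237,299); one-peg lane (391,106), (360,315), (585,136), (544,342). They give each lane's middle line.

```bash
python3 - <<'E'
from h import *
def ld(n):
    z=np.load(n); return {k:z[k] for k in('fx','fy','cx','cy','k1','rvec','tvec')}
def go(nm,n,off,scr,fr,peg,pegs):
    c=ld(n); f=lambda q:(np.float64(q)+.5)/3-.5+off
    A=onplane(f(scr),c,.017)[:,:2]; F=onplane(f(fr),c,.017)[:,:2]; Pg=onplane(f(pegs),c,.069)[:,:2].mean(0)
    print(nm,'widths',np.linalg.norm(A[0]-A[2]),np.linalg.norm(A[1]-A[3]),'front w',np.linalg.norm(F[0]-F[1]))
    m0=(A[0]+A[2])/2;m1=(A[1]+A[3])/2;e=m1-m0;e/=np.linalg.norm(e);fm=F.mean(0)
    al=[np.degrees(np.arctan2(*(A[b]-A[a])[::-1])) for a,b in((0,1),(2,3))]; n=F[1]-F[0]
    print('  ang rails',al,'mid',np.degrees(np.arctan2(e[1],e[0])),'front normal',np.degrees(np.arctan2(-n[0],n[1])))
    print('  front mid',fm,'origin',fm+.12*e,'line off of front', np.cross(e,fm-m0),'pegs',Pg,(Pg-fm)@e,np.cross(e,Pg-m0), 'm0',m0)
go('two','w2.npz',(340,78),[(54,87),(48,299),(252,87),(237,299)],[(38,18),(271,18)],1,[(90,568),(208,568)])
go('one','w1.npz',(300-100,78),[(391,106),(360,315),(585,136),(544,342)],[(386,38),(612,70)],1,[(420,588)])
E
```

```text
two widths 0.08496106771665385 0.08546544951605094 front w 0.09836787515559706
  ang rails [np.float64(-0.11930886115343121), np.float64(0.20237105508281705)] mid 0.041645567781914 front normal 0.04889009523889415
  front mid [ 0.39464265 -0.01547933] origin [ 0.51464261 -0.01539211] line off of front -0.0007743143190584206 pegs [ 0.62170584 -0.01621788] 0.22706259344874713 -0.0016779022826642878 m0 [ 0.42198058 -0.01468515]
one widths 0.08497564644734844 0.08475451416372735 front w 0.09723516594367043
  ang rails [np.float64(-8.87455983997839), np.float64(-9.014955027325835)] mid -8.944781066803635 front normal -7.8105990654621715
  front mid [0.41048838 0.24975516] origin [0.52902901 0.23109726] line off of front -0.00022134518811635015 pegs [0.63191257 0.21495253] 0.22414257660045311 -0.000173139595452787 m0 [0.43739904 0.24574358]<stdin>:11: DeprecationWarning: Arrays of 2-dimensional vectors are deprecated. Use arrays of 3-dimensional vectors instead. (deprecated in NumPy 2.0)
```

Carton: centre (0.474,-0.236), size 98x62 mm, 7.6°. Two-peg lane: origin (0.515,-0.015), 0°. One-peg lane: origin (0.529,0.231), -8.9°. The sizes agree with those given, so I reach.

Request:
play_rows([
  {"linear": [0.016,-0.031,0.045],"angular": [0,0,-2],"grip": 0},
  {"linear": [0.033,-0.064,0.09],"angular": [0,0,-4],"grip": 0},
  {"linear": [0.05,-0.097,0.135],"angular": [0,0,-6],"grip": 0},
  {"linear": [0.067,-0.129,0.18],"angular": [0,0,-7.6],"grip": 0},
  {"linear": [0.067,-0.129,0.22],"angular": [0,0,-7.6],"grip": 0},
])

```text
clock: 2.95
tcp_pos: [0.4721, -0.2392, 0.1284]
tcp_rot: [[-0.992, -0.126, -0.001], [-0.126, 0.992, -0.0], [0.001, -0.0, -1.0]]
wrist_force: [0.3, -0.0, -0.4]
gripper_width: 1.001
grip_force: 0.0
```

Request:
play_rows([
  {"linear": [0,0,0],"angular": [0,0,0],"grip": 0},
  {"linear": [0,0,0],"angular": [0,0,0],"grip": 0},
])

```text
clock: 3.2
tcp_pos: [0.4751, -0.237, 0.1311]
tcp_rot: [[-0.991, -0.131, 0.002], [-0.131, 0.991, 0.0], [-0.002, -0.0, -1.0]]
wrist_force: [0.9, -0.2, 0.0]
gripper_width: 1.0
grip_force: 0.0
```

```bash
python3 - <<'E'
from h import *
s=monitor.state(); print(s['clock'],s['tcp_pos'],s['tcp_rot'],s['joint_pos'])
im,d,c=grab('wrist'); cv2.imwrite('pics/w3.png',im[...,::-1])
R=s['tcp_rot']; print('tool delta to (.474,-.236,.040)',R.T@(np.array([.474,-.236,.040])-s['tcp_pos']))
E
```

```text
3.2 [ 0.47507232 -0.23703003  0.13108085] [[-9.91437896e-01 -1.30565238e-01  1.90183889e-03]
 [-1.30565239e-01  9.91439712e-01  1.24270291e-04]
 [-1.90178398e-03 -1.25107773e-04 -9.99998184e-01]] [ 0.46764937  0.41126916 -0.06675571  1.95839677  0.03701951  0.77138742
  2.08167889]
tool delta to (.474,-.236,.040) [0.00110187 0.00117261 0.09107878]
```

View pics/w3.png

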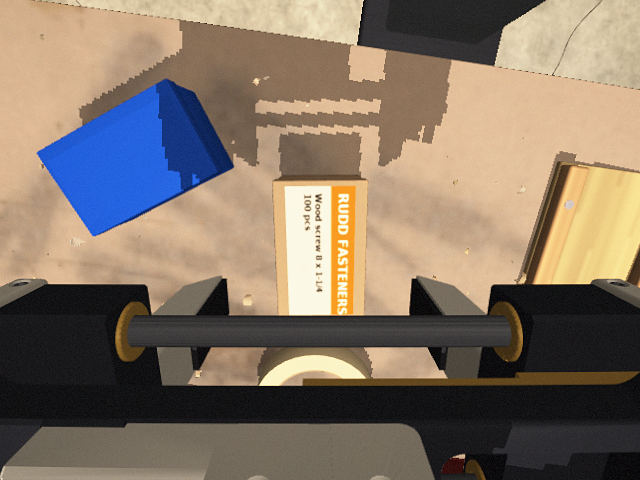

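The carton is centred between the fingers at (320,250), aligned. I go down and grip.

Request:
play_rows([
  {"linear": [0.001,0.001,0.03],"angular": [0,0,0],"grip": 0},
  {"linear": [0.001,0.001,0.06],"angular": [0,0,0],"grip": 0},
  {"linear": [0.001,0.001,0.085],"angular": [0,0,0],"grip": 0},
  {"linear": [0.001,0.001,0.091],"angular": [0,0,0],"grip": 0},
  {"linear": [0.001,0.001,0.091],"angular": [0,0,0],"grip": 0},
])

```text
clock: 3.88
tcp_pos: [0.4733, -0.2377, 0.0399]
tcp_rot: [[-0.992, -0.128, 0.002], [-0.128, 0.992, -0.001], [-0.002, -0.001, -1.0]]
wrist_force: [1.0, 0.2, -0.4]
gripper_width: 1.001
grip_force: 0.0
```

Request:
play_rows([
  {"linear": [0,0,0],"angular": [0,0,0],"grip": 1},
  {"linear": [0,0,0],"angular": [0,0,0],"grip": 1},
  {"linear": [0,0,0],"angular": [0,0,0],"grip": 1},
  {"linear": [0,0,0],"angular": [0,0,0],"grip": 1},
  {"linear": [0,0,0],"angular": [0,0,0],"grip": 1},
], grip_force=25)

```text
clock: 4.5
tcp_pos: [0.4723, -0.2372, 0.0391]
tcp_rot: [[-0.992, -0.128, -0.0], [-0.128, 0.992, 0.001], [-0.0, 0.001, -1.0]]
wrist_force: [-1.1, 1.9, 5.9]
gripper_width: 0.652
grip_force: 25.0
```

Request:
play_rows([
  {"linear": [0,0,-0.008],"angular": [0,0,0],"grip": 1},
  {"linear": [0,0,-0.016],"angular": [0,0,0],"grip": 1},
  {"linear": [0,0,-0.024],"angular": [0,0,0],"grip": 1},
  {"linear": [0,0,-0.03],"angular": [0,0,0],"grip": 1},
  {"linear": [0,0,-0.03],"angular": [0,0,0],"grip": 1},
])

```text
clock: 5.12
tcp_pos: [0.4725, -0.238, 0.0694]
tcp_rot: [[-0.992, -0.127, 0.001], [-0.127, 0.992, -0.001], [-0.001, -0.001, -1.0]]
wrist_force: [-0.2, 0.6, -6.1]
gripper_width: 0.649
grip_force: 25.0
```

Request:
play_rows([
  {"linear": [0,0,0],"angular": [0,0,0],"grip": 1},
  {"linear": [0,0,0],"angular": [0,0,0],"grip": 1},
])

```text
clock: 5.38
tcp_pos: [0.4719, -0.2376, 0.0685]
tcp_rot: [[-0.992, -0.127, -0.001], [-0.127, 0.992, 0.0], [0.001, 0.0, -1.0]]
wrist_force: [-0.1, -0.0, -5.5]
gripper_width: 0.654
grip_force: 25.0
```

```bash
python3 - <<'E'
from h import *
F=[]
for i in range(22):
    s=monitor.state(); F.append([s['clock'],*s['wrist_force'],*s['moment'],*s['joint_efforts'][[1,3]],s['tcp_pos'][2]]); im,d,c=grab('scene' if i<21 else 'wrist')
F=np.array(F); print(F[:,[0,3]].round(2).tolist()); print(F.mean(0).round(3),F.std(0).round(3)); print('mass',-F[:,3].mean()/9.81)
cv2.imwrite('pics/w4.png',im[...,::-1])
E
```

```text
[[5.38, -5.49], [5.42, -6.56], [5.48, -5.08], [5.52, -4.4], [5.58, -6.17], [5.62, -5.86], [5.68, -5.82], [5.72, -5.36], [5.78, -5.2], [5.82, -5.24], [5.88, -5.27], [5.92, -5.01], [5.98, -5.98], [6.02, -6.31], [6.08, -5.25], [6.12, -5.53], [6.18, -5.92], [6.22, -5.58], [6.28, -5.7], [6.32, -6.13], [6.38, -6.27], [6.42, -5.59]]
[ 5.9000e+00  2.4200e-01  3.5000e-02 -5.6230e+00  3.5000e-02  4.0000e-03
 -4.0000e-03 -5.3227e+01 -2.0466e+01  6.9000e-02] [0.317 0.474 0.383 0.5   0.032 0.029 0.03  0.04  0.013 0.   ]
mass 0.5732123240022676
```

The average is -5.6 N, about 0.56 kg, so it is full and goes in the two-peg lane. I carry it low.

Request:
play_rows([
  {"linear": [-0.004,0.02,0],"angular": [0,0,0.5],"grip": 1},
  {"linear": [-0.011,0.06,0],"angular": [0,0,2],"grip": 1},
  {"linear": [-0.018,0.1,0],"angular": [0,0,3.5],"grip": 1},
  {"linear": [-0.025,0.14,0],"angular": [0,0,5],"grip": 1},
  {"linear": [-0.032,0.18,0],"angular": [0,0,6.5],"grip": 1},
])

```text
clock: 7.1
tcp_pos: [0.4812, -0.0539, 0.0689]
tcp_rot: [[-1.0, -0.013, 0.001], [-0.013, 1.0, 0.0], [-0.001, 0.0, -1.0]]
wrist_force: [0.4, 0.4, -5.2]
gripper_width: 0.651
grip_force: 25.0
```

Request:
play_rows([
  {"linear": [-0.003,0.025,0],"angular": [0,0,0.8],"grip": 1},
  {"linear": [-0.003,0.039,0],"angular": [0,0,0.8],"grip": 1},
  {"linear": [-0.003,0.039,0],"angular": [0,0,0.8],"grip": 1},
  {"linear": [-0.003,0.039,0],"angular": [0,0,0.8],"grip": 1},
])

```text
clock: 7.6
tcp_pos: [0.4833, -0.0177, 0.0687]
tcp_rot: [[-1.0, 0.001, -0.0], [0.001, 1.0, -0.001], [0.0, -0.001, -1.0]]
wrist_force: [1.2, -0.5, -6.5]
gripper_width: 0.65
grip_force: 25.0
```

```bash
python3 - <<'E'
from h import *
s=monitor.state(); R=s['tcp_rot'];print(s['clock'],s['tcp_pos'],R, R.T@(np.array([.483,-.0155,.046])-s['tcp_pos']))
im,d,c=grab('wrist'); cv2.imwrite('pics/w5.png',im[...,::-1])
E
```

```text
7.6 [ 0.48328141 -0.01770951  0.06871481] [[-9.99999156e-01  1.28807788e-03 -1.72643901e-04]
 [ 1.28822136e-03  9.99998823e-01 -8.33568942e-04]
 [ 1.71569996e-04 -8.33790641e-04 -9.99999638e-01]] [0.00028036 0.00222809 0.022713  ]
```

View pics/w5.png

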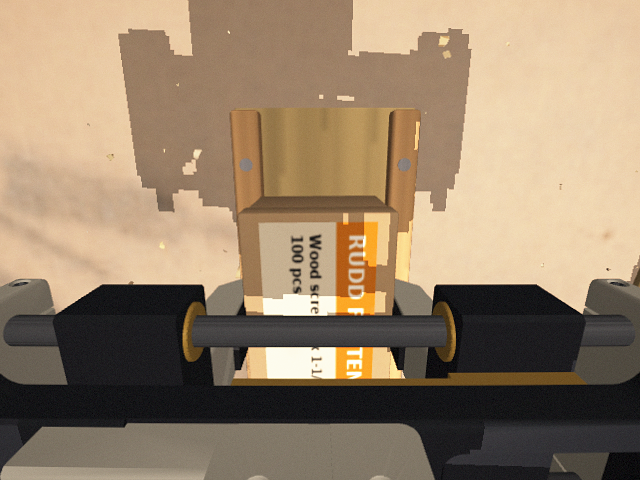

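The carton's top spans columns 240–397 and the rail screws are at columns 246 and 404, row 164, so it needs about 2 mm to the left (+y), as computed. Now I lower it.

Request:
play_rows([
  {"linear": [0,0.0022,0.006],"angular": [0,0,0],"grip": 1},
  {"linear": [0,0.0022,0.012],"angular": [0,0,0],"grip": 1},
  {"linear": [0,0.0022,0.018],"angular": [0,0,0],"grip": 1},
  {"linear": [0,0.0022,0.022],"angular": [0,0,0],"grip": 1},
  {"linear": [0,0.0022,0.023],"angular": [0,0,0],"grip": 1},
])

```text
clock: 8.28
tcp_pos: [0.4831, -0.014, 0.0453]
tcp_rot: [[-1.0, -0.0, -0.001], [-0.0, 1.0, -0.0], [0.001, -0.0, -1.0]]
wrist_force: [0.6, -0.0, -6.0]
gripper_width: 0.651
grip_force: 25.0
```

Request:
play_rows([
  {"linear": [0,0,0.001],"angular": [0,0,0],"grip": 1},
  {"linear": [0,0,0.001],"angular": [0,0,0],"grip": 1},
])

```text
clock: 8.52
tcp_pos: [0.4835, -0.0139, 0.0448]
tcp_rot: [[-1.0, -0.0, 0.0], [-0.0, 1.0, 0.0], [-0.0, 0.0, -1.0]]
wrist_force: [-0.0, -0.6, -5.5]
gripper_width: 0.649
grip_force: 25.0
```

Request:
play_rows([
  {"linear": [0,-0.0005,0.0005],"angular": [0,0,0],"grip": 1},
  {"linear": [0,-0.001,0.001],"angular": [0,0,0],"grip": 1},
  {"linear": [0,-0.001,0.001],"angular": [0,0,0],"grip": 1},
])

```text
clock: 8.9
tcp_pos: [0.4836, -0.0147, 0.0441]
tcp_rot: [[-1.0, -0.0, 0.0], [-0.0, 1.0, 0.0], [-0.0, 0.0, -1.0]]
wrist_force: [-1.6, 0.5, -0.7]
gripper_width: 0.651
grip_force: 25.0
```

```bash
cat > f.py <<'E'
from h import *
F=[]
for i in range(5):
    s=monitor.state(); F.append([*s['wrist_force'],*s['tcp_pos'],*s['moment']]); grab('side')
print(s['clock'],np.mean(F,0).round(4))
E
python3 f.py
```

```text
9.1 [-1.6641  1.0328  0.7935  0.4836 -0.0147  0.0441  0.4555  0.3608  0.0205]
```

Request:
play_rows([
  {"linear": [-0.003,-0.0005,-0.0003],"angular": [0,0,0],"grip": 1},
  {"linear": [-0.007,-0.0005,-0.0003],"angular": [0,0,0],"grip": 1},
  {"linear": [-0.011,-0.0005,-0.0003],"angular": [0,0,0],"grip": 1},
  {"linear": [-0.015,-0.0005,-0.0003],"angular": [0,0,0],"grip": 1},
  {"linear": [-0.018,-0.0005,-0.0003],"angular": [0,0,0],"grip": 1},
])

```text
clock: 9.78
tcp_pos: [0.4985, -0.016, 0.0441]
tcp_rot: [[-1.0, -0.0, -0.006], [-0.0, 1.0, -0.001], [0.006, -0.001, -1.0]]
wrist_force: [-11.8, -0.3, 13.0]
gripper_width: 0.65
grip_force: 25.0
```

```bash
python3 f.py
```

```text
9.975 [-8.5721 -0.3708  9.1147  0.4991 -0.016   0.0441  0.243   1.537   0.1306]
```

Force is building up downwards (+9 N), so the carton is sticking under pressure. I ease upward.

Request:
play_rows([
  {"linear": [0.0015,0.0005,-0.0005],"angular": [0,0,0],"grip": 1},
  {"linear": [0.0015,0.0005,-0.001],"angular": [0,0,0],"grip": 1},
  {"linear": [0.0015,0.0005,-0.001],"angular": [0,0,0],"grip": 1},
])

```text
clock: 10.4
tcp_pos: [0.5001, -0.015, 0.0448]
tcp_rot: [[-1.0, -0.0, 0.0], [-0.0, 1.0, -0.0], [-0.0, -0.0, -1.0]]
wrist_force: [0.5, -0.1, -6.6]
gripper_width: 0.651
grip_force: 25.0
```

```bash
python3 f.py; python3 -c "
from h import *
print(monitor.state()['tcp_rot'].round(4))"
```

```text
10.6 [ 0.1356 -0.0402 -6.0732  0.5    -0.0149  0.0448  0.0355  0.0063 -0.007 ]
[[-1.e+00 -2.e-04 -1.e-04]
 [-2.e-04  1.e+00  0.e+00]
 [ 1.e-04  0.e+00 -1.e+00]]
```

Request:
play_rows([
  {"linear": [-0.003,0,0.0003],"angular": [0,0,0],"grip": 1},
  {"linear": [-0.005,0,0.0003],"angular": [0,0,0],"grip": 1},
  {"linear": [-0.006,0,0.0003],"angular": [0,0,0],"grip": 1},
  {"linear": [-0.007,0,0.0003],"angular": [0,0,0],"grip": 1},
  {"linear": [-0.008,0,0.0003],"angular": [0,0,0],"grip": 1},
])

```text
clock: 11.28
tcp_pos: [0.5079, -0.0149, 0.0447]
tcp_rot: [[-1.0, -0.0, -0.0], [-0.0, 1.0, 0.0], [0.0, 0.0, -1.0]]
wrist_force: [0.6, 0.9, -5.8]
gripper_width: 0.654
grip_force: 25.0
```

Request:
play_rows([
  {"linear": [-0.001,0,0],"angular": [0,0,0],"grip": 1},
  {"linear": [-0.002,0,0],"angular": [0,0,0],"grip": 1},
  {"linear": [-0.003,0,0],"angular": [0,0,0],"grip": 1},
  {"linear": [-0.004,0,0],"angular": [0,0,0],"grip": 1},
])

```text
clock: 11.78
tcp_pos: [0.512, -0.0149, 0.0447]
tcp_rot: [[-1.0, -0.0, -0.0], [-0.0, 1.0, 0.0], [0.0, 0.0, -1.0]]
wrist_force: [-0.5, 0.7, -4.9]
gripper_width: 0.651
grip_force: 25.0
```

Request:
play_rows([
  {"linear": [-0.001,0,0],"angular": [0,0,0],"grip": 1},
  {"linear": [-0.002,0,0],"angular": [0,0,0],"grip": 1},
  {"linear": [-0.003,0,0],"angular": [0,0,0],"grip": 1},
  {"linear": [-0.004,0,0],"angular": [0,0,0],"grip": 1},
])

```text
clock: 12.28
tcp_pos: [0.516, -0.0149, 0.0447]
tcp_rot: [[-1.0, -0.0, -0.0], [-0.0, 1.0, 0.0], [0.0, 0.0, -1.0]]
wrist_force: [-0.2, 0.6, -4.8]
gripper_width: 0.649
grip_force: 25.0
```

Request:
play_rows([
  {"linear": [-0.001,0,0],"angular": [0,0,0],"grip": 1},
  {"linear": [-0.002,0,0],"angular": [0,0,0],"grip": 1},
  {"linear": [-0.003,0,0],"angular": [0,0,0],"grip": 1},
  {"linear": [-0.004,0,0],"angular": [0,0,0],"grip": 1},
])

```text
clock: 12.78
tcp_pos: [0.52, -0.0149, 0.0447]
tcp_rot: [[-1.0, -0.0, -0.0], [-0.0, 1.0, 0.0], [0.0, 0.0, -1.0]]
wrist_force: [0.3, 0.3, -5.7]
gripper_width: 0.654
grip_force: 25.0
```

Request:
play_rows([
  {"linear": [-0.001,0,0],"angular": [0,0,0],"grip": 1},
  {"linear": [-0.002,0,0],"angular": [0,0,0],"grip": 1},
  {"linear": [-0.003,0,0],"angular": [0,0,0],"grip": 1},
  {"linear": [-0.004,0,0],"angular": [0,0,0],"grip": 1},
])

```text
clock: 13.28
tcp_pos: [0.524, -0.0149, 0.0447]
tcp_rot: [[-1.0, -0.0, -0.0], [-0.0, 1.0, 0.0], [0.0, 0.0, -1.0]]
wrist_force: [-0.5, 0.7, -5.2]
gripper_width: 0.655
grip_force: 25.0
```

Request:
play_rows([
  {"linear": [-0.001,0,0],"angular": [0,0,0],"grip": 1},
  {"linear": [-0.002,0,0],"angular": [0,0,0],"grip": 1},
  {"linear": [-0.003,0,0],"angular": [0,0,0],"grip": 1},
  {"linear": [-0.004,0,0],"angular": [0,0,0],"grip": 1},
])

```text
clock: 13.78
tcp_pos: [0.528, -0.0149, 0.0447]
tcp_rot: [[-1.0, -0.0, -0.0], [-0.0, 1.0, 0.0], [0.0, 0.0, -1.0]]
wrist_force: [-0.0, -0.9, -4.7]
gripper_width: 0.652
grip_force: 25.0
```

Request:
play_rows([
  {"linear": [-0.001,0,0],"angular": [0,0,0],"grip": 1},
  {"linear": [-0.002,0,0],"angular": [0,0,0],"grip": 1},
  {"linear": [-0.003,0,0],"angular": [0,0,0],"grip": 1},
  {"linear": [-0.004,0,0],"angular": [0,0,0],"grip": 1},
])

```text
clock: 14.28
tcp_pos: [0.5313, -0.015, 0.0446]
tcp_rot: [[-1.0, -0.0, -0.001], [-0.0, 1.0, 0.0], [0.001, 0.0, -1.0]]
wrist_force: [-2.3, -1.1, -4.9]
gripper_width: 0.653
grip_force: 25.0
```

Contact is starting (lag and -2.3 N). I push on in small steps.

Request:
play_rows([
  {"linear": [-0.0007,0,0],"angular": [0,0,0],"grip": 1},
  {"linear": [-0.0014,0,0],"angular": [0,0,0],"grip": 1},
  {"linear": [-0.002,0,0],"angular": [0,0,0],"grip": 1},
  {"linear": [-0.002,0,0],"angular": [0,0,0],"grip": 1},
])

```text
clock: 14.78
tcp_pos: [0.5325, -0.015, 0.0444]
tcp_rot: [[-1.0, -0.0, -0.003], [-0.0, 1.0, -0.0], [0.003, -0.0, -1.0]]
wrist_force: [-5.9, -0.3, -2.8]
gripper_width: 0.651
grip_force: 25.0
```

```bash
python3 f.py
```

```text
14.975 [-5.6209  0.1939 -2.7392  0.5325 -0.015   0.0444  0.0127  1.1299 -0.1084]
```

Request:
play_rows([
  {"linear": [-0.0007,0,-0.0001],"angular": [0,0,0],"grip": 1},
  {"linear": [-0.0014,0,-0.0002],"angular": [0,0,0],"grip": 1},
  {"linear": [-0.002,0,-0.0003],"angular": [0,0,0],"grip": 1},
  {"linear": [-0.002,0,-0.0003],"angular": [0,0,0],"grip": 1},
])

```text
clock: 15.52
tcp_pos: [0.5336, -0.015, 0.0444]
tcp_rot: [[-1.0, 0.0, -0.005], [0.0, 1.0, -0.0], [0.005, -0.0, -1.0]]
wrist_force: [-6.7, -0.1, -2.9]
gripper_width: 0.65
grip_force: 25.0
```

```bash
python3 f.py
```

```text
15.725 [-7.1709  0.13   -2.4648  0.5336 -0.015   0.0444  0.0518  1.4618 -0.1654]
```

Request:
play_rows([
  {"linear": [-0.0008,0,-0.0001],"angular": [0,0,0],"grip": 1},
  {"linear": [-0.0016,0,-0.0002],"angular": [0,0,0],"grip": 1},
  {"linear": [-0.0024,0,-0.0003],"angular": [0,0,0],"grip": 1},
  {"linear": [-0.003,0,-0.0003],"angular": [0,0,0],"grip": 1},
  {"linear": [-0.003,0,-0.0003],"angular": [0,0,0],"grip": 1},
])

```text
clock: 16.4
tcp_pos: [0.5353, -0.015, 0.0443]
tcp_rot: [[-1.0, 0.0, -0.007], [0.0, 1.0, -0.0], [0.007, -0.0, -1.0]]
wrist_force: [-9.1, 1.2, -1.8]
gripper_width: 0.654
grip_force: 25.0
```

```bash
python3 f.py; python3 - <<'E'
from h import *
print(monitor.state()['tcp_rot'].round(4))
im,d,c=grab('wrist'); cv2.imwrite('pics/w6.png',im[...,::-1])
E
```

```text
16.6 [-9.85    0.0262 -1.7699  0.5353 -0.015   0.0443  0.0391  1.8726 -0.1864]
[[-1.e+00  1.e-04 -7.e-03]
 [ 1.e-04  1.e+00 -1.e-04]
 [ 7.e-03 -1.e-04 -1.e+00]]
```

Request:
play_rows([
  {"linear": [-0.001,0,-0.0001],"angular": [0,0,0],"grip": 1},
  {"linear": [-0.002,0,-0.0002],"angular": [0,0,0],"grip": 1},
  {"linear": [-0.002,0,-0.0002],"angular": [0,0,0],"grip": 1},
  {"linear": [-0.002,0,-0.0002],"angular": [0,0,0],"grip": 1},
  {"linear": [-0.002,0,-0.0002],"angular": [0,0,0],"grip": 1},
])

```text
clock: 17.32
tcp_pos: [0.5357, -0.0149, 0.0444]
tcp_rot: [[-1.0, 0.0, -0.01], [0.0, 1.0, -0.0], [0.01, -0.0, -1.0]]
wrist_force: [-13.1, 0.1, 0.4]
gripper_width: 0.65
grip_force: 25.0
```

```bash
python3 f.py
```

```text
17.525 [-13.1928   0.3839   1.3092   0.5357  -0.015    0.0443   0.1458   2.5479
  -0.2026]
```

The plate has bottomed at 13 N: about 4 mm of travel, and x stopped. I back off gently and let go.

Request:
play_rows([
  {"linear": [0.002,0,0.0002],"angular": [0,0,0],"grip": 1},
  {"linear": [0.004,0,0.0004],"angular": [0,0,0],"grip": 1},
  {"linear": [0.006,0,0.0006],"angular": [0,0,0],"grip": 1},
  {"linear": [0.009,0,0.001],"angular": [0,0,0],"grip": 1},
  {"linear": [0.01,0,0.001],"angular": [0,0,0],"grip": 1},
])

```text
clock: 18.2
tcp_pos: [0.5313, -0.0149, 0.0445]
tcp_rot: [[-1.0, -0.0, 0.001], [-0.0, 1.0, 0.0], [-0.001, 0.0, -1.0]]
wrist_force: [-1.3, 0.9, -6.7]
gripper_width: 0.658
grip_force: 25.0
```

```bash
python3 f.py; python3 -c "
from h import *
print(monitor.state()['tcp_rot'].round(4))"
```

```text
18.4 [-1.295   0.2816 -6.6623  0.5313 -0.0149  0.0446  0.0621  0.4365 -0.0491]
[[-1.e+00 -3.e-04  6.e-04]
 [-3.e-04  1.e+00  0.e+00]
 [-6.e-04  0.e+00 -1.e+00]]
```

Request:
play_rows([
  {"linear": [0,0,0],"angular": [0,0,0],"grip": 0},
  {"linear": [0,0,0],"angular": [0,0,0],"grip": 0},
  {"linear": [0,0,0],"angular": [0,0,0],"grip": 0},
  {"linear": [0,0,0],"angular": [0,0,0],"grip": 0},
  {"linear": [0,0,0],"angular": [0,0,0],"grip": 0},
])

```text
clock: 19.08
tcp_pos: [0.531, -0.0149, 0.0446]
tcp_rot: [[-1.0, -0.0, 0.0], [-0.0, 1.0, 0.0], [-0.0, 0.0, -1.0]]
wrist_force: [-0.4, -0.0, 0.0]
gripper_width: 0.997
grip_force: 0.0
```

Request:
play_rows([
  {"linear": [0,0,-0.015],"angular": [0,0,0],"grip": 0},
  {"linear": [0,0,-0.05],"angular": [0,0,0],"grip": 0},
  {"linear": [0,0,-0.1],"angular": [0,0,0],"grip": 0},
  {"linear": [0,0,-0.15],"angular": [0,0,0],"grip": 0},
  {"linear": [0,0,-0.2],"angular": [0,0,0],"grip": 0},
])

```text
clock: 19.7
tcp_pos: [0.5307, -0.0149, 0.2474]
tcp_rot: [[-1.0, -0.0, 0.001], [-0.0, 1.0, 0.0], [-0.001, 0.0, -1.0]]
wrist_force: [1.2, -0.4, 0.8]
gripper_width: 1.0
grip_force: 0.0
```

Request:
play_rows([
  {"linear": [-0.03,0,-0.05],"angular": [0,0,0],"grip": 0},
  {"linear": [-0.05,0,-0.08],"angular": [0,0,0],"grip": 0},
  {"linear": [-0.05,0,-0.08],"angular": [0,0,0],"grip": 0},
  {"linear": [-0.05,0,-0.08],"angular": [0,0,0],"grip": 0},
])

```text
clock: 20.2
tcp_pos: [0.5798, -0.0149, 0.3241]
tcp_rot: [[-1.0, -0.0, -0.001], [-0.0, 1.0, 0.0], [0.001, 0.0, -1.0]]
wrist_force: [-0.8, 0.4, -1.0]
gripper_width: 1.001
grip_force: 0.0
```

```bash
python3 - <<'E'
from h import *
s=monitor.state(); print(s['clock'],s['tcp_pos'],s['gripper_width'])
im,d,c=grab('wrist'); cv2.imwrite('pics/w7.png',im[...,::-1])
v,u=np.mgrid[0:280,150:500]; P=bydepth(np.c_[u.ravel(),v.ravel()],d[v,u].ravel(),c)
m=(P[:,2]>.046)&(P[:,2]<.06)&(P[:,0]<.585)&(P[:,0]>.46)&(abs(P[:,1]+.015)<.05)
mk=np.zeros((480,640),np.uint8); mk[v.ravel()[m],u.ravel()[m]]=255
ct=max(cv2.findContours(mk,0,2)[0],key=cv2.contourArea)
Q=onplane(ct.reshape(-1,2),c,.053); print(cv2.minAreaRect(np.float32(Q[:,:2])),P[m,2].mean())
E
```

```text
20.2 [ 0.57982641 -0.01492962  0.32412481] 1.0013336240876518
((0.5322822332382202, -0.015788448974490166), (0.09606824070215225, 0.06110917776823044), 0.20991280674934387) 0.05402845264094597
```

View pics/w7.png

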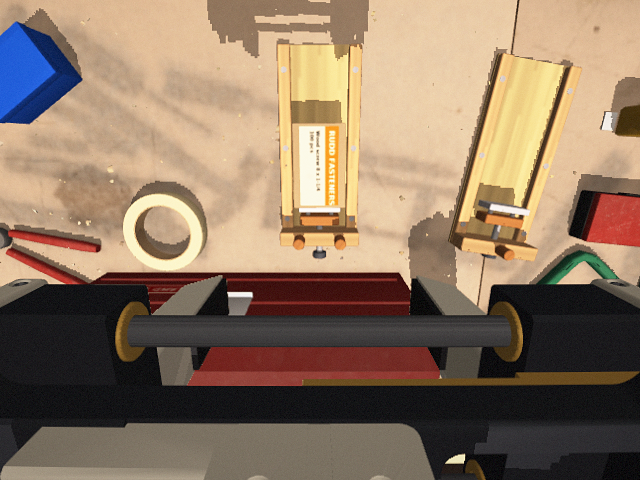

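The carton lies flat in the two-peg lane at (320,168), against the plate. Its centre is 18 mm past the lane's middle, square to the lane and on its middle line, and its top is at 54 mm. The gripper is clear, so I hand the job in.

```bash
python3 -c "
from rig import r
print(r.sign_off())"
```

```text
the job is handed in; nothing more can be done
None
```

The carton weighed about 0.56 kg, so it counts as full: I put it in the two-peg lane, pushed the end plate to its stop at about 13 N, let go and handed the job in (no verdict shown); an earlier catch on the lane floor, short of the plate, was eased off.

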